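Sort the touch-up tins into their carrier

ROBOT

A 6-joint arm with a two-finger parallel gripper is mounted at the origin on a cart in front of the work surface, level with it; the furniture and walls round the work are solid. World frame = base frame: x ahead of the robot, y to its left, z up, the work surface at z = 0. Lengths are in mm, angles in rad, forces in N, time in s.
With the tool pointing down it reaches from about 275 to 1000 mm from the base axis. Payload 8.4 kg.
Tool frame: the origin (TCP) lies at the very end of the fingers, on their centre line; the grasp point (between the pads) lies 19 mm behind it; z points along the fingers, y is the line along which they close (so a half turn about z gives the same grasp; the last joint's range is limited). The gripper opens to 85 mm and grips with 20 to 120 N. Pads are 22 mm wide; open, the fingers measure 114 mm over their backs; the gripper's body (76 mm by 85 mm) begins 54 mm behind the grasp point. The pads swing forward as they close: fully open they stand 13 mm farther back than shut.
Start: joints at [-1.121, 0.353, 1.633, -0, 1.155, -0.002], TCP at [272.865, -562.292, 231.281] pointing down, gripper open.
Joint ranges: [-2.63, 2.63], [-0.92, 2.1], [0.06, 2.66], [-1.3, 4.44], [0, 2.69], [-3.02, 3.02]. Speed limits (rad/s): [2.22, 2.22, 2.79, 3.14, 3.14, 3.14].

INTERFACE

Orientations are given as [roll, pitch, yaw] about the fixed x, y, z axes, in that order (R = Rz(yaw) Ry(pitch) Rx(roll)).
In Python, from rig import sensors, grab_frame, camera_params, order gives the robot as it stands. The module is installed in compiled form; this text tells all that it offers.
- The arm moves only by the tool move_arm, never from a script. Its argument "motion" is a list of rows, each a list of 7 numbers: the turn, a rotation vector about the tool's x, y, z in fractions of the full range, 1 being pi rad, then the shift along the tool's x, y, z in parts of the range, where 1.0 means 50 cm, then the finger opening in m, from 0 to 0.0854. A call has 1 to 8 rows; each row is the pose to reach, as a shift and turn from the pose commanded when the call began, along the tool's axes at that moment; what a row does not reach only later rows make up. A row lasts 1/8 s, in which the tool goes at most 62.5 mm and 10.7 degrees, less where a joint would pass 70% of its speed; a pose out of reach is approached as far as the arm can. No shift or turn number may pass 1 either way. A call with a gripper value outside its range is refused whole. The fingers move at their own pace and stop on an object; "grip_force" is the grip in N (left out, the last holds). Time passes only in rows, so rows that repeat a pose let the fingers close. It gives the time, the measured TCP pose, the force, the opening and the grip force at its end, in the units of the state.
- sensors.sense(): the state, without advancing time (a new reading comes with each control period).
- grab_frame(name): name is "side" or "top"; returns (picture, depth): 400x640x3 uint8, red, green, blue; 400x640 float32, mm along the optical axis (not along the pixel's ray), 0 where there is no reading.
- camera_params(name): a dict with "camera_matrix" (3x3 intrinsics, pixels), "k1" (the pictures are not rectified: a ray, as slopes to the right and down, at radius r is drawn at 1 + k1 r^2 times it, then the intrinsics apply), "world_from_camera" (4x4, takes a point from camera to world coordinates). Camera axes: x right, y down, z forward; pixel columns grow to the right and rows downward; lengths in mm; the calibration is good to about 2 mm. A picture is of the moment at which its call begins. camera_params takes no time and is no camera call.
- order.sign_off(): hands the job in; it is judged then, once.
The state is a dict: "clock": time; "qpos": joint angles; "qvel": joint speeds; "joint_efforts": joint torques, N m; "eef_pos": TCP position; "tcp_rot": TCP orientation; "contact_force": force on the tool from outside, world axes, zero at the start; "wrist_torque": the same for the moment, N m; "opening": opening from 0.0 (shut) to 1.0 (fully open); "grasp_force": force on a finger pad.
Only numpy, scipy, OpenCV 4.12 (cv2) and the standard library are available. Lean on these libraries where they do the work, as an engineer would, in place of code of your own. Each camera call takes 0.05 s, during which the arm holds its last target. There are 200 camera calls.

TASK

The carrier is going out to the spray bays, but its four small paint tins are muddled: two of them stand in the wrong sockets and two are still by the scale. Put every tin into the socket of its own colour, standing right down on the socket's floor, emptying a wrongly filled socket before its own tin goes in. Keep the tins upright, set them down rather than dropping them, and leave the gun cup and the mixing cup where they stand.

Things in the scene. Friction and masses are not known exactly. Their poses are not given: they have to be found in the camera images.
- tin_blue: Small closed round paint tin, blue and white wrap, blue dab of paint on the lid; diameter 68 mm, 79 mm tall, straight sides, solid, about 0.18 kg, loose. Origin: centre of its underside; z is the tin's axis, up.
- tin_orange: Small closed round paint tin, orange and white wrap, orange dab of paint on the lid; diameter 68 mm, 79 mm tall, straight sides, solid, about 0.18 kg, loose. Origin: centre of its underside; z is the tin's axis, up.
- tin_grey: Small closed round paint tin, dark charcoal-grey and white wrap, dark dab of paint on the lid; diameter 68 mm, 79 mm tall, straight sides, solid, about 0.18 kg, loose. Origin: centre of its underside; z is the tin's axis, up. Starts on the worktop beyond the fixed scale (centre about x 0.56, y -0.13; pan 80 mm high, display head at its back 280 mm high), so pass in front of the display.
- tin_green: Small closed round paint tin, dark-green wrap with white stripes, green dab of paint on the lid; diameter 68 mm, 79 mm tall, straight sides, solid, about 0.18 kg, loose. Origin: centre of its underside; z is the tin's axis, up. Starts on the worktop beyond the fixed scale (centre about x 0.56, y -0.13; pan 80 mm high, display head at its back 280 mm high), so pass in front of the display.
- socket_blue: Blue cup-shaped socket for the blue tin, fixed. 24 mm high, 91 mm wide; inside 85 mm at the mouth, 73 mm at its floor, 4 mm above the origin. Four in a straight row, 94 mm apart, in any order, on a fixed tray (edges 18 mm high, a 49 mm high loop past each end). Origin: centre of its underside, 7 mm above the worktop; z up, y along the row, x across it.
- socket_orange: Orange cup-shaped socket for the orange tin, fixed. 24 mm high, 91 mm wide; inside 85 mm at the mouth, 73 mm at its floor, 4 mm above the origin. Four in a straight row, 94 mm apart, in any order, on a fixed tray (edges 18 mm high, a 49 mm high loop past each end). Origin: centre of its underside, 7 mm above the worktop; z up, y along the row, x across it.
- socket_grey: Dark charcoal-grey cup-shaped socket for the grey tin, fixed. 24 mm high, 91 mm wide; inside 85 mm at the mouth, 73 mm at its floor, 4 mm above the origin. Four in a straight row, 94 mm apart, in any order, on a fixed tray (edges 18 mm high, a 49 mm high loop past each end). Origin: centre of its underside, 7 mm above the worktop; z up, y along the row, x across it.
- socket_green: Green cup-shaped socket for the green tin, fixed. 24 mm high, 91 mm wide; inside 85 mm at the mouth, 73 mm at its floor, 4 mm above the origin. Four in a straight row, 94 mm apart, in any order, on a fixed tray (edges 18 mm high, a 49 mm high loop past each end). Origin: centre of its underside, 7 mm above the worktop; z up, y along the row, x across it.
- gun_cup: Bystander: tall black spray-gun cup with a grey lid, diameter 76 mm, 188 mm tall, loose. Origin: centre of its underside, z up.
- mixing_cup: Bystander: clear plastic mixing cup with a pink measure in it, 72 mm across the rim, 95 mm tall, loose and light. Origin: centre of its underside, z up.
There are look-alikes about, which are no part of the job. Leave any purple look-alike of the tin_blue alone. What is shaped like the tin_grey but yellow is not meant.

How it is judged:
By the outcome, as a careful person would: the job done as asked, in the order asked, and still so for the second after the job is handed in, with the robot touching nothing.
It also fails if it takes over 112 s, if anything falls off the work surface, if the arm or the gripper's body presses on something with over 40 N, if the wrist force passes 120 N, or if a joint passes its speed limit or range.

## Working session

There is one attempt and no reset: what is moved stays moved. The work goes in short steps, Python scripts to look and compute and a tool call to move; the robot and the scene stay as the last step left them, time stands still between calls to the robot, and variables do not carry over. Pictures are saved under pics/ and viewed, at most 14 in all, crops included, and the job is handed in when it is done.

Besides the shell and the picture viewer there is one more tool, called after ">>>" as a command line: name --pt "numbers of a row" for each row, then --argument value for the rest. move_arm: Moves the arm, as the interface text tells. Its arguments: {"type":"object","properties":{"motion":{"type":"array","items":{"type":"array","items":{"type":"number"}}},"grip_force":{"type":"number"}},"required":["motion"]}

```bash
mkdir -p pics
cat > h.py <<'E'
import numpy as np, cv2
from rig import sensors, grab_frame, camera_params, order
def ray(name,u,v):
    c=camera_params(name);K=np.array(c["camera_matrix"]);k=c["k1"];T=np.array(c["world_from_camera"])
    x,y=(u-K[0,2])/K[0,0],(v-K[1,2])/K[1,1]; a,b=x,y
    for _ in range(20):
        s=1+k*(a*a+b*b); a,b=x/s,y/s
    return T[:3,3],T[:3,:3]@np.array([a,b,1.])
def onplane(name,u,v,z):
    o,d=ray(name,u,v); return o+d*(z-o[2])/d[2]
def snap(name,fn):
    p,d=grab_frame(name); cv2.imwrite(f"pics/{fn}.png",p[:,:,::-1]); np.save(f"pics/{fn}.npy",d); return p,d
E
python3 - <<'E'
from h import *
for n in("top","side"):
    snap(n,n+"0"); c=camera_params(n); print(np.round(c["world_from_camera"],3),c["camera_matrix"],c["k1"])
print(sensors.sense())
E
```

```text
[[ 2.200000e-02 -9.960000e-01  9.200000e-02  3.934950e+02]
 [-1.000000e+00 -2.100000e-02  1.300000e-02 -6.538000e+01]
 [-1.200000e-02 -9.200000e-02 -9.960000e-01  1.687917e+03]
 [ 0.000000e+00  0.000000e+00  0.000000e+00  1.000000e+00]] [[487.8273175    0.         323.98791311]
 [  0.         487.8273175  197.03023023]
 [  0.           0.           1.        ]] 0.01413943641761505
[[ 9.620000e-01 -1.820000e-01  2.050000e-01  1.704620e+02]
 [-2.740000e-01 -6.450000e-01  7.130000e-01 -1.286641e+03]
 [ 2.000000e-03 -7.420000e-01 -6.710000e-01  1.202546e+03]
 [ 0.000000e+00  0.000000e+00  0.000000e+00  1.000000e+00]] [[490.68995373   0.         316.01353589]
 [  0.         490.68995373 200.2305867 ]
 [  0.           0.           1.        ]] -0.04691686154253657
{'clock': 0.1, 'qpos': array([-1.12141517e+00,  3.53587577e-01,  1.63404751e+00, -2.44974505e-05,
        1.15517857e+00, -2.41022971e-03]), 'qvel': array([ 0.00017324, -0.00032497, -0.00103814,  0.00113763, -0.00100551,
        0.00017994]), 'joint_efforts': array([ 9.56224867e-04, -6.06359625e+01, -3.42816567e+01,  5.87864929e-05,
        3.87545937e-03,  8.33078093e-05]), 'eef_pos': array([ 272.66894989, -561.92536161,  230.63656297]), 'tcp_rot': array([-3.14037161e+00,  1.94568706e-05,  4.51801306e-01]), 'contact_force': array([-0.01723704,  1.02124949, -0.34367624]), 'wrist_torque': array([-0.00904125, -0.00322088, -0.01446502]), 'grasp_force': 0.0, 'opening': 0.9975397740014208}
```

View pics/top0.png

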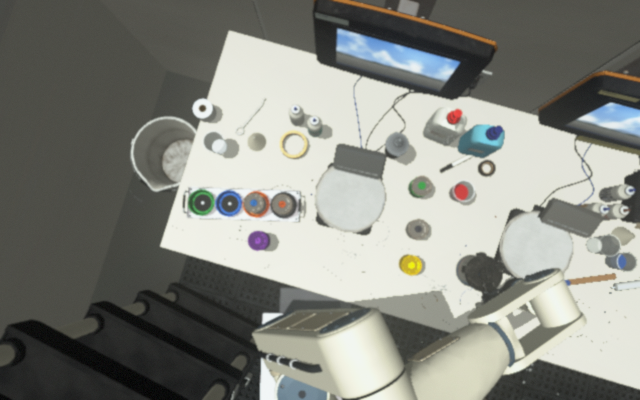

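View pics/side0.png

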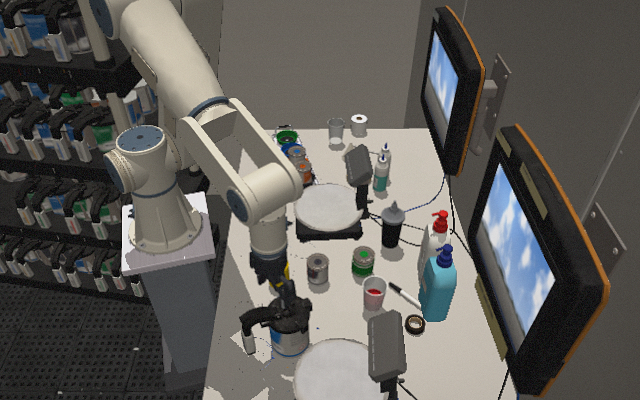

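Run:
```python
import cv2,numpy as np
p=cv2.imread("pics/top0.png")
a=cv2.resize(p[175:260,170:320],None,fx=5,fy=5,interpolation=cv2.INTER_CUBIC)[:, :750]
b=cv2.resize(p[160:285,380:500],None,fx=4.5,fy=4.5,interpolation=cv2.INTER_CUBIC)
cv2.imwrite("pics/a.png",a);cv2.imwrite("pics/b.png",b)
```

```text
(no output)
```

View pics/a.png

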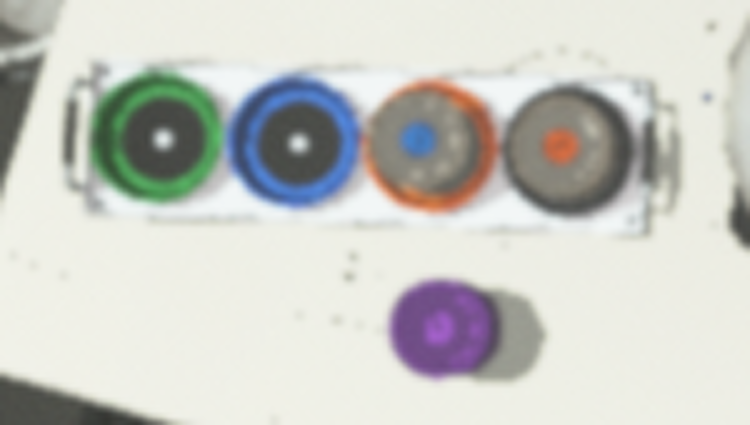

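View pics/b.png

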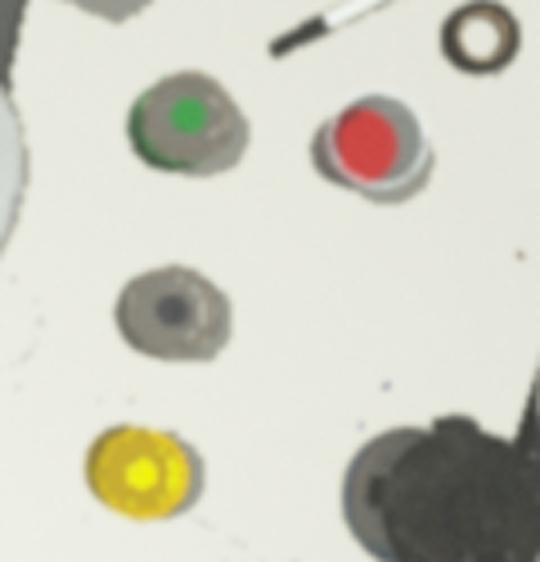

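```bash
cat >> h.py <<'E'
def cents(p,lo,hi,roi,amin=6):
    u0,v0,u1,v1=roi; hsv=cv2.cvtColor(np.ascontiguousarray(p[v0:v1,u0:u1]),cv2.COLOR_RGB2HSV)
    m=cv2.inRange(hsv,lo,hi); n,l,s,c=cv2.connectedComponentsWithStats(m)
    return [(s[i,4],c[i]+[u0,v0],s[i,:4]) for i in range(1,n) if s[i,4]>=amin]
E
python3 - <<'E'
from h import *
p=cv2.imread("pics/top0.png")[:,:,::-1]; d=np.load("pics/top0.npy")
G=((45,90,60),(85,255,255));B=((95,110,60),(125,255,255));O=((3,120,90),(18,255,255))
R={'gdab':(G,(405,170,440,205),79),'bdab':(B,(245,192,262,212),90),'odab':(O,(276,196,292,212),90),
'greydab':(((90,20,0),(130,255,110)),(408,218,430,240),79),
'gsock':(G,(180,180,216,220),31),'bsock':(B,(212,180,245,220),31),'osock':(O,(240,180,272,220),31)}
for k,(c,roi,z) in R.items():
    for a,q,s in cents(p,*c,roi):
        e=s; ctr=(roi[0]+e[0]+(e[2]-1)/2,roi[1]+e[1]+(e[3]-1)/2)
        print(k,a,q.round(1),s,onplane("top",*q,z).round(1),"bbox",onplane("top",*ctr,z).round(1))
# white floor dots
for u,v in((203,203),(230,203)):
    g=p[v-5:v+6,u-5:u+6].astype(float).min(2); w=np.clip(g-110,0,None); yy,xx=np.mgrid[v-5:v+6,u-5:u+6]
    q=((xx*w).sum()/w.sum(),(yy*w).sum()/w.sum()); print("dot",np.round(q,2),onplane("top",*q,11).round(1),onplane("top",*q,0).round(1))
# socket outer outlines: dark/saturated vs white tray
hsv=cv2.cvtColor(np.ascontiguousarray(p),cv2.COLOR_RGB2HSV)
print(hsv[203,184:306:1].tolist())
E
```

```text
gdab 40 [421.3 185. ] [13 12  7  7] [ 588.3 -364.9   79. ] bbox [ 588.4 -363.8   79. ]
bdab 28 [253.2 202.5] [6 8 6 6] [517.7 188.8  90. ] bbox [517.8 187.8  90. ]
odab 33 [281.5 203.6] [3 5 6 7] [516.   95.5  90. ] bbox [514.7  95.5  90. ]
gsock 229 [200.8 202. ] [ 9 10 25 25] [520.3 377.2  31. ] bbox [520.3 376.6  31. ]
bsock 263 [227.7 202.8] [ 4 11 25 25] [519.6 285.1  31. ] bbox [518.8 284.2  31. ]
osock 102 [260.1 206.4] [ 5 12 24 25] [509.4 174.2  31. ] bbox [517.4 186.7  31. ]
dot [202.21 202.38] [520.6 377.7  11. ] [521.4 380.6   0. ]
dot [229.29 203.22] [519.6 283.9  11. ] [520.5 286.2   0. ]
[[38, 16, 124], [34, 18, 203], [35, 13, 223], [46, 24, 184], [58, 48, 127], [62, 84, 94], [61, 82, 81], [62, 83, 83], [62, 99, 98], [61, 93, 112], [61, 64, 96], [54, 32, 79], [48, 18, 72], [42, 18, 70], [36, 17, 73], [50, 10, 73], [60, 9, 109], [86, 10, 176], [83, 10, 213], [86, 9, 193], [72, 9, 137], [45, 6, 86], [40, 10, 74], [36, 17, 73], [50, 10, 73], [54, 17, 76], [62, 52, 94], [63, 103, 134], [64, 125, 161], [64, 119, 176], [77, 75, 169], [107, 101, 185], [111, 132, 166], [111, 1
[... 636 characters left out ...]
 133], [28, 23, 146], [24, 25, 166], [25, 28, 165], [22, 31, 148], [20, 29, 131], [25, 26, 107], [10, 55, 111], [8, 118, 143], [8, 147, 160], [7, 132, 174], [6, 80, 173], [5, 31, 140], [19, 19, 108], [19, 30, 119], [21, 31, 132], [21, 27, 133], [25, 25, 135], [28, 23, 136], [19, 35, 137], [11, 85, 150], [9, 143, 182], [9, 167, 198], [8, 166, 191], [9, 164, 185], [9, 166, 193], [9, 156, 199], [9, 107, 176], [14, 48, 149], [23, 24, 141], [23, 23, 145], [23, 21, 145], [21, 33, 147], [21, 32, 136], [25, 28, 109], [24, 14, 90], [45, 13, 80], [40, 9, 82], [30, 5, 110], [15, 4, 138], [30, 2, 127], [40, 8, 97], [35, 15, 105], [33, 17, 153], [34, 18, 200], [32, 17, 199], [33, 18, 168], [33, 15, 169]]
```

```bash
cat >> h.py <<'E'
def step(cmd,tgt):
    """cmd,tgt: x,y,z mm,yaw, tool down -> tool-frame [turn z, shift x,y,z m]"""
    c,s=np.cos(cmd[3]),np.sin(cmd[3]); d=(np.array(tgt[:3])-cmd[:3])/1000
    return np.round([-(tgt[3]-cmd[3]),c*d[0]+s*d[1],s*d[0]-c*d[1],-d[2]],4)
E
python3 - <<'E'
from h import *
p=cv2.imread("pics/top0.png")[:,:,::-1]; d=np.load("pics/top0.npy")
def wc(u,v,r,f):
    g=p[v-r:v+r+1,u-r:u+r+1].astype(float); w=np.clip(f(g),0,None); yy,xx=np.mgrid[v-r:v+r+1,u-r:u+r+1]
    return (xx*w).sum()/w.sum(),(yy*w).sum()/w.sum()
q=wc(418,229,5,lambda g:95-g.max(2)); print("grey",q,onplane("top",*q,79).round(1))
for n,u,v,z in(("yellow",411,265,79),("mix",461,191,95),("purple",258,241,79)): print(n,onplane("top",u,v,z).round())
cam=np.array(camera_params("top")["world_from_camera"])
for n,u,v in(("gun",480,270),("gun2",470,265),("display",360,155),("display2",358,165)):
    o,r=ray("top",u,v); print(n,(o+r*d[v,u]).round())
S=[272.865,-562.292,231.281,0.452]
print(step(S,[380,-420,290,1.0]),step(S,[430,-100,290,1.571]),step(S,[518,190,230,1.571]))
print(p[222:237,410:427].max(2))
E
```

```text
grey (np.float64(418.35593220338984), np.float64(228.52542372881356)) [ 444.3 -355.7   79. ]
yellow [ 325. -332.   79.]
mix [ 569. -491.   95.]
purple [392. 170.  79.]
gun [ 318. -534.  149.]
gun2 [ 332. -505.  145.]
display [ 651. -149.  268.]
display2 [ 623. -145.  257.]
[-0.548   0.1585 -0.0812 -0.0587] [-1.119   0.3433 -0.3472 -0.0587] [-1.119   0.5491 -0.5697  0.0013]
[[148 143 141 138 138 140 138 140 144 153 155 147 148 150 151 161 183]
 [139 140 138 137 137 139 139 141 142 147 146 147 156 159 150 148 154]
 [137 136 137 137 139 137 138 137 138 139 141 147 160 168 160 151 151]
 [142 136 138 138 137 132 126 122 119 122 128 138 150 161 162 154 153]
 [142 139 138 136 133 119 107  98  97 101 110 127 141 151 162 161 152]
 [141 139 138 135 124 108  96  93  91  91  98 115 133 148 170 171 156]
 [139 138 139 135 119 101  94  92  89  87  94 106 125 147 171 175 156]
 [137 139 139 136 122 102  95  93  88  87  93 106 126 146 170 175 158]
 [137 138 139 136 128 111  98  94  90  90  96 110 128 147 169 174 156]
 [139 138 138 139 136 124 107 100  96  99 107 120 133 147 166 169 154]
 [136 139 139 137 137 134 125 119 118 118 124 132 140 147 156 155 146]
 [133 138 138 139 140 137 136 135 135 136 138 144 155 153 146 145 141]
 [128 134 137 138 139 140 139 140 139 140 143 152 161 156 146 148 144]
 [120 128 137 138 138 140 140 140 141 139 140 149 152 148 149 156 152]
 [122 126 134 137 140 140 139 140 138 136 135 141 144 146 151 157 156]]
```

Candidates: blue tin = blue dab (253,202), in the orange socket; not purple (258,241) nor the blue tin under the gun (480,270). Orange tin = (281,204), in the grey socket. Grey tin = (418,229), not yellow (411,265). Green tin = (421,185), not the mixing cup (461,191). The crops confirmed these. Empty sockets: green (202,202), blue (229,203).

Units first: shifts go in shares of 50 cm and turns go in shares of pi rad. So -0.2884 m / 0.5 = -0.5768, 0.2813 m / 0.5 = 0.5626, -1.119 rad / 3.1416 = -0.3562.

>>> move_arm --pt "0 0 0 0 0 -0.1 0.0854" --pt "0 0 -0.0509 0.08 -0.082 -0.1174 0.0854" --pt "0 0 -0.1019 0.16 -0.164 -0.1174 0.0854" --pt "0 0 -0.1528 0.24 -0.246 -0.1174 0.0854" --pt "0 0 -0.2037 0.32 -0.328 -0.1174 0.0854" --pt "0 0 -0.2546 0.4 -0.41 -0.1174 0.0854" --pt "0 0 -0.3056 0.48 -0.492 -0.1174 0.0854" --pt "0 0 -0.3562 0.5626 -0.5768 -0.1174 0.0854"

```text
clock: 1.1
eef_pos: [400.1, -178.3, 289.9]
tcp_rot: [3.141, 0.0, 1.576]
contact_force: [0.2, -0.5, 0.4]
opening: 1.001
grasp_force: 0.0
```

To row units: 0.369 m / 0.5 = 0.738, 0.118 m / 0.5 = 0.236.

>>> move_arm --pt "0 0 0 0.1 0.032 0 0.0854" --pt "0 0 0 0.208 0.066 0 0.0854" --pt "0 0 0 0.316 0.1 0 0.0854" --pt "0 0 0 0.424 0.134 0 0.0854" --pt "0 0 0 0.532 0.168 0.04 0.0854" --pt "0 0 0 0.64 0.202 0.08 0.0854" --pt "0 0 0 0.738 0.236 0.16 0.0854" --pt "0 0 0 0.738 0.236 0.26 0.0854"

```text
clock: 2.1
eef_pos: [519.7, 192.4, 159.4]
tcp_rot: [3.138, -0.002, 1.574]
contact_force: [0.3, -0.8, -1.2]
opening: 1.001
grasp_force: 0.0
```

To row units: 0.12 m / 0.5 = 0.24, 0.09 m / 0.5 = 0.18.

>>> move_arm --pt "0 0 0 0 0 0.06 0.0854" --pt "0 0 0 0 0 0.12 0.0854" --pt "0 0 0 0 0 0.18 0.0854" --pt "0 0 0 0 0 0.24 0.0854" --pt "0 0 0 0 0 0.24 0.0854"

```text
clock: 2.72
eef_pos: [516.1, 188.3, 38.0]
tcp_rot: [-3.137, 0.002, 1.571]
contact_force: [0.3, -0.6, 0.5]
opening: 1.004
grasp_force: 0.0
```

Run:
```python
from h import *
print(sensors.sense()["eef_pos"],sensors.sense()["tcp_rot"],sensors.sense()["contact_force"])
p,_=snap("side","s1"); cv2.imwrite("pics/s1c.png",cv2.resize(p[80:230,220:380,::-1],None,fx=4,fy=4,interpolation=cv2.INTER_CUBIC))
```

```text
[516.1493629  188.29337048  37.9614394 ] [-3.13706184e+00  1.64206305e-03  1.57081189e+00] [ 0.29505627 -0.61285212  0.49710829]
```

View pics/s1c.png

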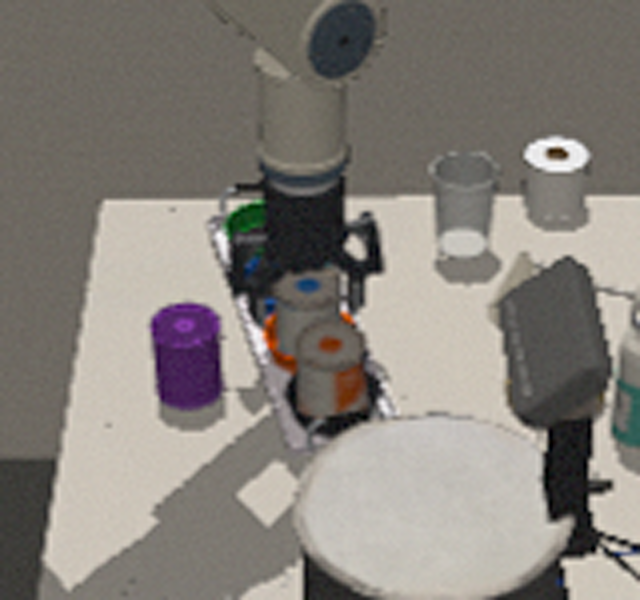

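The blue tin (dab at crop 308,285) stands between the fingers (258,310 and 360,310). I'll check the fore-aft fit by projecting known points.

```bash
cat >> h.py <<'E'
def proj(name,P):
    c=camera_params(name);K=np.array(c["camera_matrix"]);T=np.linalg.inv(np.array(c["world_from_camera"]))
    q=T[:3,:3]@np.array(P,float)+T[:3,3]; a,b=q[:2]/q[2]; s=1+c["k1"]*(a*a+b*b)
    return np.array([K[0,0]*a*s+K[0,2],K[1,1]*b*s+K[1,2]])
E
python3 - <<'E'
from h import *
for n,P in(("dab",(517.7,188.8,90)),("tipL",(473,188,48)),("tipR",(559,188,48)),("odab",(516,95.5,90)),("bodyfront",(516,145,111)),("bodyback",(516,230,111))):
    print(n,(proj("side",P)-[220,80])*4)
E
```

```text
dab [307.62261026 281.4886213 ]
tipL [263.8244133  324.81277105]
tipR [350.09385582 310.08792223]
odab [330.83161844 339.9138355 ]
bodyfront [316.90953197 290.46176641]
bodyback [294.83448904 239.55487705]
```

>>> move_arm --pt "0 0 0 0 0 0 0.06" --pt "0 0 0 0 0 0 0.06" --pt "0 0 0 0 0 0 0.06" --pt "0 0 0 0 0 0 0.06" --pt "0 0 0 0 0 0 0.06" --pt "0 0 0 0 0 0 0.06" --grip_force 40

```text
clock: 3.52
eef_pos: [518.8, 189.3, 41.4]
tcp_rot: [3.14, -0.001, 1.571]
contact_force: [-1.0, 0.4, 7.8]
opening: 0.77
grasp_force: 44.9
```

Run:
```python
from h import *
s=sensors.sense();print(s["eef_pos"],s["tcp_rot"],s["contact_force"],s["opening"],s["grasp_force"])
```

```text
[518.77160307 189.26994748  41.39880765] [ 3.13979173e+00 -7.07176506e-04  1.57072874e+00] [-1.01369493  0.39432468  7.80813808] 0.7695698866796089 44.870366589166224
```

To row units: 0.095 m / 0.5 = 0.19, -0.08 m / 0.5 = -0.16.

>>> move_arm --pt "0 0 0 0 0 -0.04 0.06" --pt "0 0 0 0 0 -0.1 0.06" --pt "0 0 0 0.02 0 -0.15 0.06" --pt "0 0 0 0.08 0.001 -0.16 0.06" --pt "0 0 0 0.14 0.002 -0.16 0.06" --pt "0 0 0 0.19 0.003 -0.15 0.06" --pt "0 0 0 0.19 0.003 -0.1 0.06" --pt "0 0 0 0.19 0.003 -0.09 0.06"

```text
clock: 4.53
eef_pos: [518.2, 283.8, 83.3]
tcp_rot: [-3.139, 0.002, 1.572]
contact_force: [-0.0, -0.0, -2.3]
opening: 0.769
grasp_force: 45.4
```

Run:
```python
from h import *
s=sensors.sense();print(s["eef_pos"],s["tcp_rot"],s["contact_force"],s["opening"],s["grasp_force"])
p,_=snap("side","s2"); cv2.imwrite("pics/s2c.png",cv2.resize(p[80:230,220:380,::-1],None,fx=4,fy=4,interpolation=cv2.INTER_CUBIC))
B=((95,110,60),(125,255,255))
for c in cents(p,*B,(270,120,310,170),3):print(c)
print(proj("side",(519.6,283.9,90+45)))
```

```text
[518.17670187 283.75020693  83.29235232] [-3.13876403e+00  1.66896935e-03  1.57153172e+00] [-0.00582965 -0.01653153 -2.28168061] 0.7688240074636581 45.410920176655054
(np.int32(13), array([290.30769231, 128.        ]), array([18,  7,  5,  3], dtype=int32))
(np.int32(57), array([284.80701754, 152.15789474]), array([11, 25, 12, 13], dtype=int32))
(np.int32(45), array([299.06666667, 149.37777778]), array([25, 25,  8, 10], dtype=int32))
[291.09155642 126.95844075]
```

View pics/s2c.png

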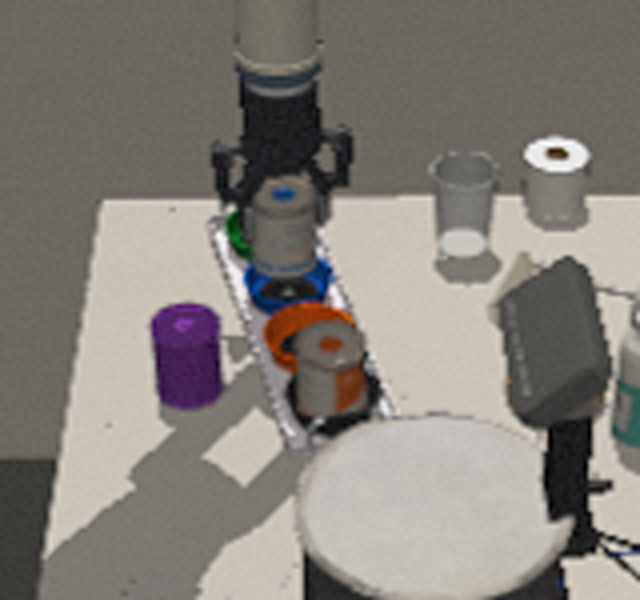

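The held blue tin (dab at crop 285,194) is upright over the blue socket. Lowering it.

To row units: 0.045 m / 0.5 = 0.09, 0.043 m / 0.5 = 0.086.

>>> move_arm --pt "0 0 0 0 0 0.04 0.06" --pt "0 0 0 0 0 0.068 0.06" --pt "0 0 0 0 0 0.08 0.06" --pt "0 0 0 0 0 0.086 0.06" --pt "0 0 0 0 0 0.09 0.06" --pt "0 0 0 0 0 0.09 0.06"

```text
clock: 5.32
eef_pos: [519.8, 284.0, 41.5]
tcp_rot: [3.141, -0.0, 1.571]
contact_force: [-3.2, -1.8, 10.2]
opening: 0.773
grasp_force: 46.4
```

```bash
cat > st.py <<'E'
from h import *
s=sensors.sense();print(s["clock"],s["eef_pos"],s["tcp_rot"],s["contact_force"],s["wrist_torque"],s["opening"],s["grasp_force"])
E
python3 st.py
```

```text
5.325 [519.76598128 283.9993149   41.45286253] [ 3.14120562e+00 -1.55462366e-04  1.57072279e+00] [-3.23850891 -1.75317604 10.2292284 ] [-0.35308036  0.70956271 -0.01269888] 0.7732312955151058 46.397843377199024
```

To row units: -0.12 m / 0.5 = -0.24, -0.1 m / 0.5 = -0.2.

>>> move_arm --pt "0 0 0 0 0 0 0.07" --pt "0 0 0 0 0 0 0.0854" --pt "0 0 0 0 0 0 0.0854" --pt "0 0 0 0 0 0 0.0854" --pt "0 0 0 0 0 -0.04 0.0854" --pt "0 0 0 0 0 -0.12 0.0854" --pt "0 0 0 0 0 -0.2 0.0854" --pt "0 0 0 -0.08 -0.001 -0.24 0.0854"

```text
clock: 6.32
eef_pos: [520.7, 245.9, 163.9]
tcp_rot: [3.137, -0.003, 1.573]
contact_force: [-0.8, -0.7, -0.6]
opening: 1.001
grasp_force: 0.0
```

To row units: -0.1485 m / 0.5 = -0.297, 0.12 m / 0.5 = 0.24.

>>> move_arm --pt "0 0 0 -0.1 -0.002 0 0.0854" --pt "0 0 0 -0.2 -0.003 0 0.0854" --pt "0 0 0 -0.297 -0.004 0 0.0854" --pt "0 0 0 -0.297 -0.004 0.06 0.0854" --pt "0 0 0 -0.297 -0.004 0.12 0.0854" --pt "0 0 0 -0.297 -0.004 0.18 0.0854" --pt "0 0 0 -0.297 -0.004 0.24 0.0854" --pt "0 0 0 -0.297 -0.004 0.24 0.0854"

```text
clock: 7.32
eef_pos: [515.9, 95.2, 39.4]
tcp_rot: [-3.139, 0.001, 1.571]
contact_force: [-0.1, 0.1, 1.4]
opening: 1.0
grasp_force: 0.0
```

```bash
python3 st.py
python3 - <<'E'
from h import *
p,_=snap("side","s3"); cv2.imwrite("pics/s3c.png",cv2.resize(p[80:230,220:380,::-1],None,fx=4,fy=4,interpolation=cv2.INTER_CUBIC))
E
```

```text
7.325 [515.90814616  95.23333747  39.39349496] [-3.13869873e+00  5.33604136e-04  1.57073041e+00] [-0.14589887  0.06520622  1.44533172] [-0.06373197 -0.00247363 -0.00515041] 1.0002949680462805 0.0
```

View pics/s3c.png

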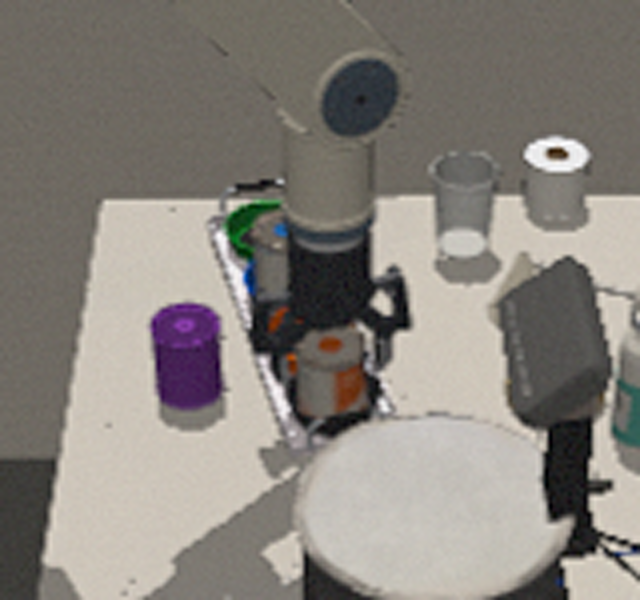

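The gripper straddles the orange tin (dab at crop 330,344) and blue stands in its socket (280,230). Gripping and carrying.

>>> move_arm --pt "0 0 0 0 0 0 0.06" --pt "0 0 0 0 0 0 0.06" --pt "0 0 0 0 0 0 0.06" --pt "0 0 0 0 0 0 0.06" --pt "0 0 0 0 0 0 0.06" --pt "0 0 0 0 0 0 0.06"

```text
clock: 8.12
eef_pos: [518.3, 95.7, 41.8]
tcp_rot: [3.139, -0.001, 1.571]
contact_force: [-0.9, -0.3, 7.7]
opening: 0.767
grasp_force: 43.5
```

To row units: 0.0945 m / 0.5 = 0.189, 0.001 m / 0.5 = 0.002.

>>> move_arm --pt "0 0 0 0 0 -0.04 0.06" --pt "0 0 0 0 0 -0.1 0.06" --pt "0 0 0 0.02 0 -0.14 0.06" --pt "0 0 0 0.08 0.001 -0.14 0.06" --pt "0 0 0 0.14 0.002 -0.14 0.06" --pt "0 0 0 0.189 0.002 -0.14 0.06" --pt "0 0 0 0.189 0.002 -0.1 0.06" --pt "0 0 0 0.189 0.002 -0.09 0.06"

```text
clock: 9.12
eef_pos: [517.5, 190.1, 85.0]
tcp_rot: [-3.141, 0.0, 1.571]
contact_force: [-0.0, 0.1, -1.6]
opening: 0.765
grasp_force: 45.0
```

To row units: 0.045 m / 0.5 = 0.09, 0.043 m / 0.5 = 0.086.

>>> move_arm --pt "0 0 0 0 0 0.04 0.06" --pt "0 0 0 0 0 0.068 0.06" --pt "0 0 0 0 0 0.08 0.06" --pt "0 0 0 0 0 0.086 0.06" --pt "0 0 0 0 0 0.09 0.06" --pt "0 0 0 0 0 0.09 0.06"

```text
clock: 9.88
eef_pos: [518.2, 190.0, 41.9]
tcp_rot: [3.141, -0.0, 1.571]
contact_force: [-7.1, -2.8, 19.0]
opening: 0.765
grasp_force: 46.3
```

```bash
python3 st.py
python3 - <<'E'
from h import *
S=[518.5,190,160,1.571]
for T in([440,-100,200,1.3],[430,-150,200,1.0],[445,-356,180,0.8],[588.5,-365,180,1.571]):print(step(S,T))
E
```

```text
9.875 [518.15159963 189.97026803  41.85039351] [ 3.14133021e+00 -6.78527470e-05  1.57071741e+00] [-7.12529225 -2.82649514 19.01273127] [-0.46927835  0.89111213 -0.07486992] 0.7654700777094499 46.299123018980026
[ 0.271  -0.29   -0.0786 -0.04  ]
[ 0.571  -0.34   -0.0886 -0.04  ]
[ 0.771  -0.546  -0.0736 -0.02  ]
[-0.     -0.555   0.0699 -0.02  ]
```

To row units: -0.12 m / 0.5 = -0.24, -0.1 m / 0.5 = -0.2.

>>> move_arm --pt "0 0 0 0 0 0 0.07" --pt "0 0 0 0 0 0 0.0854" --pt "0 0 0 0 0 0 0.0854" --pt "0 0 0 0 0 0 0.0854" --pt "0 0 0 0 0 -0.04 0.0854" --pt "0 0 0 0 0 -0.12 0.0854" --pt "0 0 0 0 0 -0.2 0.0854" --pt "0 0 0 0 0 -0.24 0.0854"

```text
clock: 10.88
eef_pos: [518.9, 190.3, 162.2]
tcp_rot: [3.139, -0.001, 1.571]
contact_force: [0.5, 0.6, 0.3]
opening: 1.001
grasp_force: 0.0
```

To row units: -0.41 m / 0.5 = -0.82, -0.365 m / 0.5 = -0.73.

>>> move_arm --pt "0 0 0 -0.1 -0.03 -0.04 0.0854" --pt "0 0 0 -0.2 -0.06 -0.08 0.0854" --pt "0 0 0 -0.3 -0.1 -0.08 0.0854" --pt "0 0 0 -0.4 -0.137 -0.08 0.0854" --pt "0 0 0 -0.51 -0.137 -0.08 0.0854" --pt "0 0 0 -0.62 -0.137 -0.08 0.0854" --pt "0 0 0 -0.73 -0.137 -0.08 0.0854" --pt "0 0 0 -0.82 -0.137 -0.08 0.0854"

```text
clock: 11.88
eef_pos: [449.3, -222.2, 200.1]
tcp_rot: [3.141, 0.0, 1.57]
contact_force: [0.8, 0.1, -0.3]
opening: 1.002
grasp_force: 0.0
```

```bash
python3 st.py
python3 - <<'E'
from h import *
p,_=snap("top","t2"); cv2.imwrite("pics/t2c.png",p[120:320,160:520,::-1].repeat(2,0).repeat(2,1))
G=((45,90,60),(85,255,255));B=((95,110,60),(125,255,255));O=((3,120,90),(18,255,255))
for n,c,roi,z in(("b",B,(218,192,240,212),90),("o",O,(245,192,265,212),90),("g",G,(405,170,440,205),79)):
    for a,q,s in cents(p,*c,roi): print(n,a,q,onplane("top",*q,z).round(1))
E
```

```text
11.875 [ 449.2972186  -222.16276355  200.06521855] [3.14120705e+00 2.49049323e-04 1.56999312e+00] [ 0.82093523  0.05799841 -0.34570766] [-0.02082344 -0.02067614  0.02047215] 1.00179526987453 0.0
b 22 [235.09090909 194.36363636] [543.4 249.5  90. ]
b 31 [224.4516129  201.41935484] [519.3 283.7  90. ]
o 30 [260.16666667 194.1       ] [546.  166.8  90. ]
o 33 [253.09090909 202.75757576] [516.9 189.1  90. ]
g 41 [421.24390244 185.        ] [ 588.4 -364.6   79. ]
```

View pics/t2c.png

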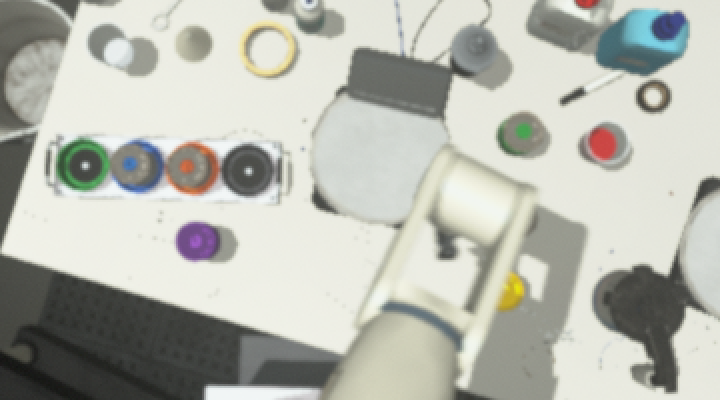

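Blue (crop 130,163) and orange (187,166) stand in their own sockets; green (83,165) and grey (249,171) sockets are empty. On to the green tin (524,131).

To row units: -0.145 m / 0.5 = -0.29, 0.139 m / 0.5 = 0.278.

>>> move_arm --pt "0 0 0 -0.1 0 0 0.0854" --pt "0 0 0 -0.2 0.02 0 0.0854" --pt "0 0 0 -0.26 0.12 0 0.0854" --pt "0 0 0 -0.29 0.22 0 0.0854" --pt "0 0 0 -0.29 0.278 0.04 0.0854" --pt "0 0 0 -0.29 0.278 0.1 0.0854" --pt "0 0 0 -0.29 0.278 0.16 0.0854" --pt "0 0 0 -0.29 0.278 0.16 0.0854"

```text
clock: 12.92
eef_pos: [586.9, -363.8, 117.2]
tcp_rot: [-3.137, -0.003, 1.571]
contact_force: [0.6, -0.6, 0.9]
opening: 0.999
grasp_force: 0.0
```

>>> move_arm --pt "0 0 0 0 0 0.06 0.0854" --pt "0 0 0 0 0 0.12 0.0854" --pt "0 0 0 0 0 0.16 0.0854" --pt "0 0 0 0 0 0.182 0.0854" --pt "0 0 0 0 0 0.182 0.0854"

```text
clock: 13.55
eef_pos: [588.5, -365.0, 28.9]
tcp_rot: [-3.141, -0.0, 1.571]
contact_force: [-0.4, 0.2, 0.8]
opening: 0.999
grasp_force: 0.0
```

```bash
python3 st.py
python3 - <<'E'
from h import *
p=cv2.imread("pics/t2.png").astype(float); 
u,v=284,205; g=p[v-5:v+6,u-5:u+6].min(2); w=np.clip(g-110,0,None); yy,xx=np.mgrid[v-5:v+6,u-5:u+6]
q=((xx*w).sum()/w.sum(),(yy*w).sum()/w.sum()); print("greysock",q,onplane("top",*q,11))
p,_=snap("side","s4"); cv2.imwrite("pics/s4c.png",cv2.resize(p[180:340,280:440,::-1],None,fx=3.5,fy=3.5,interpolation=cv2.INTER_CUBIC))
E
```

```text
13.55 [ 588.53215957 -365.0123089    28.92956781] [-3.14127456e+00 -2.34034936e-04  1.57074847e+00] [-0.44137426  0.22224634  0.77470805] [3.11519814e-02 9.00238956e-05 1.77840023e-02] 0.9990291996102284 0.0
greysock (np.float64(283.83984375), np.float64(205.16796875)) [516.86460629  95.22138517  11.        ]
```

View pics/s4c.png

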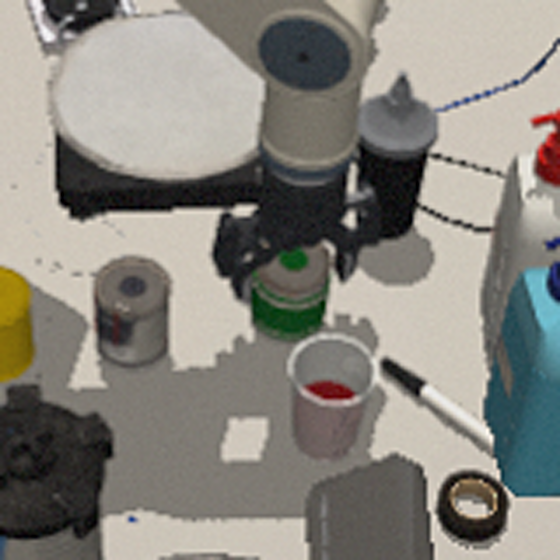

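To row units: -0.05 m / 0.5 = -0.1, -0.02 m / 0.5 = -0.04.

>>> move_arm --pt "0 0 0 0 0 0 0.06" --pt "0 0 0 0 0 0 0.06" --pt "0 0 0 0 0 0 0.06" --pt "0 0 0 0 0 0 0.06" --pt "0 0 0 0 0 0 0.06" --pt "0 0 0 0 0 0 0.06" --pt "0 0 0 0 0 -0.04 0.06" --pt "0 0 0 0 0 -0.1 0.06"

```text
clock: 14.6
eef_pos: [588.1, -364.7, 79.8]
tcp_rot: [-3.141, -0.001, 1.571]
contact_force: [-0.1, -0.2, -0.4]
opening: 0.771
grasp_force: 44.9
```

```bash
python3 st.py
```

```text
14.6 [ 588.06914595 -364.68826328   79.79263362] [-3.14052945e+00 -7.72069732e-04  1.57073725e+00] [-0.06964084 -0.23879602 -0.40063558] [ 0.04354498  0.07386287 -0.05391597] 0.7710324890357093 44.912320514267776
```

>>> move_arm --pt "0 0 0 0 0 -0.1 0.06" --pt "0 0 0 0 -0.02 -0.2 0.06" --pt "0 0 0 0 -0.12 -0.26 0.06" --pt "0 0 0 0.04 -0.22 -0.26 0.06" --pt "0 0 0 0.12 -0.278 -0.26 0.06" --pt "0 0 0 0.23 -0.278 -0.26 0.06" --pt "0 0 0 0.34 -0.278 -0.26 0.06" --pt "0 0 0 0.45 -0.278 -0.26 0.06"

```text
clock: 15.6
eef_pos: [449.5, -138.6, 210.4]
tcp_rot: [3.139, 0.0, 1.57]
contact_force: [1.3, 0.5, -1.6]
opening: 0.769
grasp_force: 45.1
```

To row units: 0.44 m / 0.5 = 0.88, 0.385 m / 0.5 = 0.77.

>>> move_arm --pt "0 0 0 0.11 0 0 0.06" --pt "0 0 0 0.22 0 0 0.06" --pt "0 0 0 0.33 0.02 0 0.06" --pt "0 0 0 0.44 0.05 0 0.06" --pt "0 0 0 0.55 0.08 0 0.06" --pt "0 0 0 0.66 0.11 0 0.06" --pt "0 0 0 0.77 0.142 0 0.06" --pt "0 0 0 0.88 0.142 0 0.06"

```text
clock: 16.6
eef_pos: [521.4, 302.1, 210.4]
tcp_rot: [3.14, -0.001, 1.571]
contact_force: [0.8, -0.3, -0.9]
opening: 0.769
grasp_force: 45.1
```

To row units: 0.124 m / 0.5 = 0.248, 0.11 m / 0.5 = 0.22.

>>> move_arm --pt "0 0 0 0.08 0 0 0.06" --pt "0 0 0 0.13 0 0 0.06" --pt "0 0 0 0.156 0 0 0.06" --pt "0 0 0 0.156 0 0.08 0.06" --pt "0 0 0 0.156 0 0.16 0.06" --pt "0 0 0 0.156 0 0.22 0.06" --pt "0 0 0 0.156 0 0.248 0.06" --pt "0 0 0 0.156 0 0.248 0.06"

```text
clock: 17.6
eef_pos: [520.5, 377.2, 84.7]
tcp_rot: [-3.141, 0.001, 1.57]
contact_force: [0.2, -0.4, -1.0]
opening: 0.77
grasp_force: 45.1
```

```bash
python3 st.py;  python3 - <<'E'
from h import *
p,_=snap("side","s5"); cv2.imwrite("pics/s5c.png",cv2.resize(p[60:210,220:380,::-1],None,fx=4,fy=4,interpolation=cv2.INTER_CUBIC))
E
```

```text
17.6 [520.45967283 377.21626281  84.69014543] [-3.14057977e+00  8.61494713e-04  1.57016042e+00] [ 0.22673885 -0.36744981 -1.0002411 ] [ 0.02691725 -0.07674947 -0.01265908] 0.770118193871451 45.06905016263772
```

View pics/s5c.png

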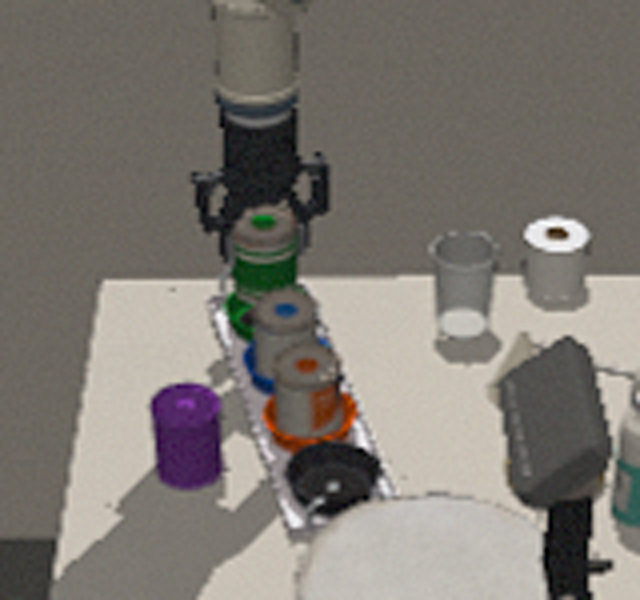

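Green tin (dab at crop 263,221) held upright over its socket (240,315). Lowering; then the grey tin.

To row units: 0.045 m / 0.5 = 0.09, 0.043 m / 0.5 = 0.086.

>>> move_arm --pt "0 0 0 0 0 0.04 0.06" --pt "0 0 0 0 0 0.068 0.06" --pt "0 0 0 0 0 0.08 0.06" --pt "0 0 0 0 0 0.086 0.06" --pt "0 0 0 0 0 0.09 0.06" --pt "0 0 0 0 0 0.09 0.06"

```text
clock: 18.4
eef_pos: [520.4, 378.0, 41.4]
tcp_rot: [-3.141, 0.0, 1.571]
contact_force: [-5.2, -2.2, 10.2]
opening: 0.771
grasp_force: 46.6
```

```bash
python3 st.py
```

```text
18.4 [520.39128083 377.98391924  41.39995781] [-3.14126999e+00  1.25796153e-04  1.57089961e+00] [-5.17439285 -2.23479376 10.20439695] [-0.45161491  1.04163613  0.06899676] 0.7708711483320133 46.55795782688074
```

To row units: -0.16 m / 0.5 = -0.32, -0.11 m / 0.5 = -0.22.

>>> move_arm --pt "0 0 0 0 0 0 0.07" --pt "0 0 0 0 0 0 0.0854" --pt "0 0 0 0 0 0 0.0854" --pt "0 0 0 0 0 0 0.0854" --pt "0 0 0 0 0 -0.04 0.0854" --pt "0 0 0 0 0 -0.12 0.0854" --pt "0 0 0 0 0 -0.22 0.0854" --pt "0 0 0 0 0 -0.32 0.0854"

```text
clock: 19.4
eef_pos: [520.5, 378.0, 203.0]
tcp_rot: [3.141, -0.001, 1.571]
contact_force: [0.9, 0.2, 0.1]
opening: 1.0
grasp_force: 0.0
```

To row units: -0.44 m / 0.5 = -0.88, -0.385 m / 0.5 = -0.77.

>>> move_arm --pt "0 0 0 -0.11 0 0 0.0854" --pt "0 0 0 -0.22 -0.03 0 0.0854" --pt "0 0 0 -0.33 -0.06 0 0.0854" --pt "0 0 0 -0.44 -0.09 0 0.0854" --pt "0 0 0 -0.55 -0.12 0 0.0854" --pt "0 0 0 -0.66 -0.152 0 0.0854" --pt "0 0 0 -0.77 -0.152 0 0.0854" --pt "0 0 0 -0.88 -0.152 0 0.0854"

```text
clock: 20.4
eef_pos: [444.6, -63.7, 201.6]
tcp_rot: [3.139, 0.0, 1.571]
contact_force: [0.7, -0.0, -0.3]
opening: 0.999
grasp_force: 0.0
```

To row units: -0.2935 m / 0.5 = -0.587, -0.265 m / 0.5 = -0.53.

>>> move_arm --pt "0 0 0 -0.11 0 0 0.0854" --pt "0 0 0 -0.22 0 0 0.0854" --pt "0 0 0 -0.33 0 0 0.0854" --pt "0 0 0 -0.44 0 0 0.0854" --pt "0 0 0 -0.53 0 0 0.0854" --pt "0 0 0 -0.587 0 0 0.0854" --pt "0 0 0 -0.587 0 0.06 0.0854" --pt "0 0 0 -0.587 0 0.12 0.0854"

```text
clock: 21.4
eef_pos: [444.8, -356.5, 140.9]
tcp_rot: [3.14, 0.001, 1.57]
contact_force: [0.7, -0.1, -0.6]
opening: 1.005
grasp_force: 0.0
```

To row units: 0.111 m / 0.5 = 0.222, 0.095 m / 0.5 = 0.19.

>>> move_arm --pt "0 0 0 0 0 0.08 0.0854" --pt "0 0 0 0 0 0.14 0.0854" --pt "0 0 0 0 0 0.19 0.0854" --pt "0 0 0 0 0 0.222 0.0854" --pt "0 0 0 0 0 0.222 0.0854"

```text
clock: 22.02
eef_pos: [444.3, -355.3, 28.8]
tcp_rot: [-3.141, -0.001, 1.571]
contact_force: [-0.7, 0.8, 0.3]
opening: 1.002
grasp_force: 0.0
```

```bash
python3 st.py;  python3 - <<'E'
from h import *
p,_=snap("side","s6"); cv2.imwrite("pics/s6c.png",cv2.resize(p[80:340,220:440,::-1],None,fx=2.2,fy=2.2,interpolation=cv2.INTER_CUBIC))
E
```

```text
22.025 [ 444.27802153 -355.31220147   28.81653614] [-3.14073191e+00 -6.95562658e-04  1.57082097e+00] [-0.73593562  0.81009533  0.30489901] [-0.03572737  0.0263492   0.04105317] 1.0018647638194726 0.0
```

View pics/s6c.png

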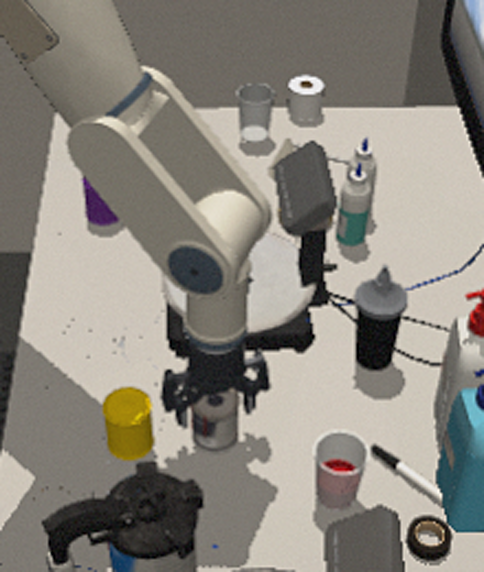

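The fingers straddle the grey tin (crop 215,425), clear of yellow (128,422). Gripping and carrying it.

To row units: -0.05 m / 0.5 = -0.1, -0.02 m / 0.5 = -0.04.

>>> move_arm --pt "0 0 0 0 0 0 0.06" --pt "0 0 0 0 0 0 0.06" --pt "0 0 0 0 0 0 0.06" --pt "0 0 0 0 0 0 0.06" --pt "0 0 0 0 0 0 0.06" --pt "0 0 0 0 0 0 0.06" --pt "0 0 0 0 0 -0.04 0.06" --pt "0 0 0 0 0 -0.1 0.06"

```text
clock: 23.08
eef_pos: [444.1, -355.1, 79.5]
tcp_rot: [-3.141, -0.001, 1.571]
contact_force: [1.9, -0.2, -2.0]
opening: 0.773
grasp_force: 45.4
```

To row units: 0.32 m / 0.5 = 0.64, 0.265 m / 0.5 = 0.53.

>>> move_arm --pt "0 0 0 0 0 -0.1 0.06" --pt "0 0 0 0.02 0 -0.2 0.06" --pt "0 0 0 0.1 0 -0.26 0.06" --pt "0 0 0 0.2 0 -0.26 0.06" --pt "0 0 0 0.31 0 -0.26 0.06" --pt "0 0 0 0.42 0 -0.26 0.06" --pt "0 0 0 0.53 0 -0.26 0.06" --pt "0 0 0 0.64 0 -0.26 0.06"

```text
clock: 24.08
eef_pos: [444.4, -33.9, 209.8]
tcp_rot: [3.14, 0.0, 1.571]
contact_force: [1.6, 0.3, -2.1]
opening: 0.774
grasp_force: 45.5
```

To row units: 0.131 m / 0.5 = 0.262, 0.124 m / 0.5 = 0.248.

>>> move_arm --pt "0 0 0 0.1 0.06 0 0.06" --pt "0 0 0 0.18 0.1 0 0.06" --pt "0 0 0 0.24 0.13 0 0.06" --pt "0 0 0 0.262 0.145 0 0.06" --pt "0 0 0 0.262 0.145 0.08 0.06" --pt "0 0 0 0.262 0.145 0.18 0.06" --pt "0 0 0 0.262 0.145 0.248 0.06" --pt "0 0 0 0.262 0.145 0.248 0.06"

```text
clock: 25.08
eef_pos: [514.9, 94.5, 83.2]
tcp_rot: [-3.137, 0.001, 1.57]
contact_force: [0.6, 0.3, -2.5]
opening: 0.772
grasp_force: 45.9
```

```bash
python3 st.py;  python3 - <<'E'
from h import *
p,_=snap("side","s7"); cv2.imwrite("pics/s7c.png",cv2.resize(p[80:230,220:380,::-1],None,fx=4,fy=4,interpolation=cv2.INTER_CUBIC))
E
```

```text
25.075 [514.89667042  94.46921793  83.24452232] [-3.13663260e+00  1.08133158e-03  1.57036849e+00] [ 0.59634544  0.30673669 -2.52031769] [-0.00652822  0.03786366  0.02907278] 0.7721559865655215 45.92777268961072
```

View pics/s7c.png

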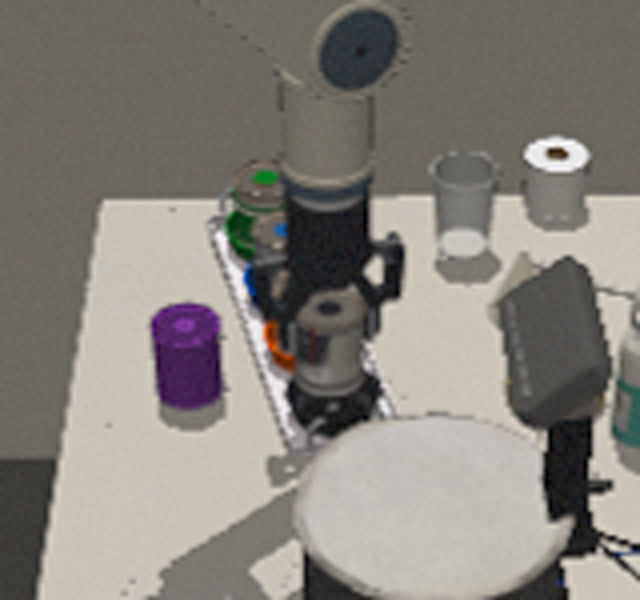

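The grey tin (dab at crop 328,308) is upright over the grey socket (335,400), and green is seated (262,180). Lowering.

To row units: 0.045 m / 0.5 = 0.09, 0.043 m / 0.5 = 0.086.

>>> move_arm --pt "0 0 0 0 0 0.04 0.06" --pt "0 0 0 0 0 0.068 0.06" --pt "0 0 0 0 0 0.08 0.06" --pt "0 0 0 0 0 0.086 0.06" --pt "0 0 0 0 0 0.09 0.06" --pt "0 0 0 0 0 0.09 0.06"

```text
clock: 25.88
eef_pos: [517.4, 95.6, 41.3]
tcp_rot: [3.141, -0.0, 1.571]
contact_force: [-3.0, -0.2, 11.6]
opening: 0.771
grasp_force: 47.2
```

```bash
python3 st.py
```

```text
25.875 [517.36642241  95.55927652  41.30755005] [ 3.14100752e+00 -1.19204712e-04  1.57081580e+00] [-2.99328572 -0.15247051 11.62647175] [-0.11089264  0.66944477  0.02315071] 0.7712412782887418 47.24346674513072
```

Release, rise, and withdraw toward the base side.

To row units: -0.16 m / 0.5 = -0.32, -0.11 m / 0.5 = -0.22.

>>> move_arm --pt "0 0 0 0 0 0 0.07" --pt "0 0 0 0 0 0 0.0854" --pt "0 0 0 0 0 0 0.0854" --pt "0 0 0 0 0 0 0.0854" --pt "0 0 0 0 0 -0.04 0.0854" --pt "0 0 0 0 0 -0.12 0.0854" --pt "0 0 0 0 0 -0.22 0.0854" --pt "0 0 0 0 0 -0.32 0.0854"

```text
clock: 26.88
eef_pos: [516.7, 95.4, 201.3]
tcp_rot: [-3.141, 0.0, 1.571]
contact_force: [1.7, 0.6, -0.4]
opening: 0.998
grasp_force: 0.0
```

>>> move_arm --pt "0 0 0 -0.1 -0.04 0 0.0854" --pt "0 0 0 -0.2 -0.08 0 0.0854" --pt "0 0 0 -0.3 -0.12 0 0.0854" --pt "0 0 0 -0.4 -0.14 0 0.0854" --pt "0 0 0 -0.5 -0.14 0 0.0854" --pt "0 0 0 -0.5 -0.14 0 0.0854" --pt "0 0 0 -0.5 -0.14 0 0.0854"

```text
clock: 27.75
eef_pos: [446.7, -154.3, 199.8]
tcp_rot: [-3.141, -0.001, 1.57]
contact_force: [0.6, -0.8, -0.3]
opening: 0.999
grasp_force: 0.0
```

```bash
python3 st.py
python3 - <<'E'
from h import *
p,d=snap("top","t3"); s,_=snap("side","s8")
a=cv2.resize(p[175:260,170:320],None,fx=5,fy=5,interpolation=cv2.INTER_CUBIC); b=cv2.resize(s[80:200,220:380],(750,560))[:355]
cv2.imwrite("pics/fin.png",cv2.resize(np.vstack([a,b])[:,:,::-1],None,fx=.75,fy=.75))
for u,v in((199,200),(224,201),(253,203),(281,204)):
    o,r=ray("top",u,v); dd=np.median(d[v-3:v+4,u-3:u+4]); print((o+r*dd).round(1))
G=((45,90,60),(85,255,255))
print([(a,q,onplane("top",*q,90)) for a,q,_ in cents(p,*G,(192,192,208,210),10)])
E
```

```text
27.75 [ 446.72362668 -154.25119475  199.76380666] [-3.14101949e+00 -5.80199179e-04  1.56980697e+00] [ 0.6076208  -0.75901628 -0.31669134] [0.02092372 0.00731681 0.02520148] 0.998531598816508 0.0
[522.5 368.7  86.7]
[521.  286.1  86. ]
[516.3 189.9  86.9]
[514.9  97.4  87.4]
[(np.int32(42), array([196.        , 200.33333333]), array([520.94414378, 377.62992282,  90.        ]))]
```

View pics/fin.png

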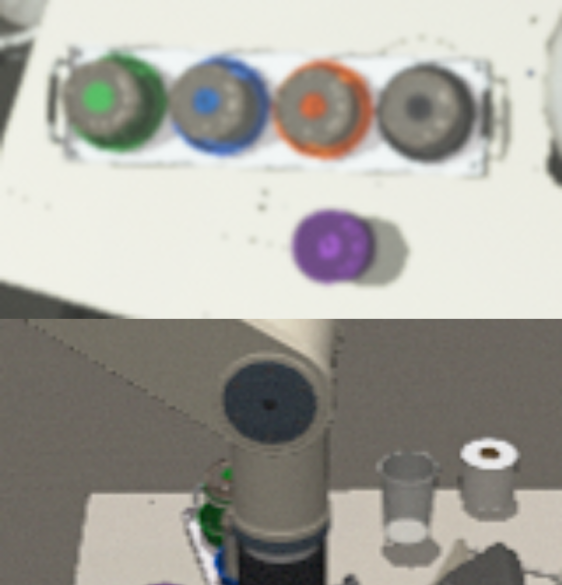

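All four tins sit in their own-colour sockets at matching lid heights (86–87 mm): green (98,97), blue (207,100), orange (313,106), grey (418,107).

```bash
python3 -c "
from rig import order
print(order.sign_off())"
```

```text
the job is handed in; nothing more can be done
None
```

All four tins are in the sockets of their own colour, upright and down on the floor as far as the final pictures and contact heights show. The gun cup and mixing cup were not touched. The job was handed in at about 28 s on the robot's clock.

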